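# Lock the sprung belt tensioner with its pin

### The job

Get the belt tensioner ready for refitting: take the locking pin out of its wooden block, put it through the hole in the tensioner's white wheel, wind the wheel anticlockwise (seen from above) against its spring and hold it while you feel for the hidden lock hole underneath, then let the pin go down fully home so that it keeps the wheel wound, and let go. Feel gently, without leaning hard on the pin, do not let the wheel snap back, and leave everything else on the bench where it lies.

Things in the scene. Friction and masses are not known exactly. Their poses are not given: they have to be found in the camera images.
- tensioner: The belt tensioner, screwed to the bench: a 150 x 150 mm square steel plate, 10 mm thick, with a dark steel lock disc on it and the white wheel above. Origin: centre of the plate's underside, on the wheel's axle; z up; x points from the axle to the wheel's hole (eye) when the wheel is at rest. A 10 mm stop post, 36 mm high, stands 73 mm from the axle, 2.35 rad clockwise of x.
- disc_top (a point): On the axle, level with the top of the lock disc (116 mm across, from 10 to 26 mm above the bench; it does not turn). The disc's only hole, the lock hole, is 9.5 mm wide, 16 mm deep down to the plate, 45 mm from the axle, hidden under the wheel, 0.6 to 1.3 rad anticlockwise of the tensioner's x: this differs from unit to unit, so feel for it by sliding the pin's tip over the disc through the eye.
- wheel (a joint): Turn of the white tension wheel about its upright axle, in rad: 0 at rest against its stop, growing anticlockwise seen from above, end stop at 1.6. A spring turns it back with 0.09 N m at 0, rising by 0.13 N m per rad (at the eye 2 N, and 3.8 to 5.8 N in the range of the lock hole). The wound wheel rubs on the pin, so moving the pin down takes about 8 N.
- eye (a point): The eye: the one 11 mm through hole in the white wheel; this point is its centre at the web's top, 36 mm above the bench, 45 mm from the axle; it turns with the wheel. Wheel 124 mm across; web 8 mm thick, 2 mm clear of the lock disc; raised rim 39 mm above the bench at 56 to 62 mm radius; hub and bolt up to 48 mm high within 16 mm of the axle.
- pin: The steel locking pin (about 50 g): round 8 mm shank, 48 mm long, its tip tapering over the last 4 mm to 4 mm width. It stands upright in the wooden block, tip 6 mm above the bench. Origin: the tip's centre; z along the pin to the head. With the tip riding on the lock disc the tip is 26 mm above the bench; fully home in the lock hole, 10 mm.
- pin_head (a point): Centre of the pin's square head, 59 mm from the tip: 16 x 16 mm, 22 mm high (48 to 70 mm from the tip), x and y square to its flats. Take the pin here.
- pin_block: Fixed wooden block 70 x 70 mm, 30 mm high, with a 9.5 mm upright hole, 24 mm deep, in its middle, that holds the pin. Origin: centre of its underside.
- bowl: Bystander: matt white ceramic bowl, 120 mm across, 50 mm high. Origin: centre of its underside.
- filter: Bystander: beige pleated exhaust filter, 110 x 90 mm, 26 mm high. Origin: centre of its underside.
- brush: Bystander: orange nylon brush, 245 mm long, 40 mm wide, 28 mm high, lying along its x. Origin at its middle on the bench.
- tweezers: Bystander: steel tweezers, 130 mm long, 10 mm high, lying along their x. Origin at the middle on the bench.
- driver: Bystander: a screwdriver lying along its x.
- bearing: Bystander: a loose steel bearing ring, 44 mm across, 14 mm high.
- bottle: Bystander: a blue plastic screw jar, 66 mm across, 105 mm high, standing.

How it is judged:
By the outcome, as a careful person would: the job done as asked, in the order asked, and still so for the second after the job is handed in, with the robot touching nothing.
It also fails if it takes over 67 s, if anything falls off the work surface, if the arm or the gripper's body presses on something with over 40 N, if the wrist force passes 120 N, or if a joint passes its speed limit or range.

### The arm

A 6-joint arm with a two-finger parallel gripper is mounted at the origin on the work surface. World frame = base frame: x ahead of the robot, y to its left, z up, the work surface at z = 0. Lengths are in mm, angles in rad, forces in N, time in s.
With the tool pointing down it reaches from about 275 to 750 mm from the base axis. Payload 10.2 kg.
Tool frame: the origin (TCP) lies midway between the tips of the shut fingers; the grasp point (between the pads) lies 19 mm behind it; z points along the fingers, y is the direction in which the jaws open and shut (so a half turn about z gives the same grasp; the last joint's range is limited). The gripper opens to 85 mm and grips with 20 to 120 N. Pads are 22 mm wide; open, the fingers measure 114 mm over their backs; the gripper's body (76 mm by 85 mm) begins 54 mm behind the grasp point. The pads swing forward as they close: fully open they stand 13 mm farther back than shut.
Start: joints at [-0.223, 0.313, 1.498, -0, 1.331, -0.223], TCP at [525.006, -0.013, 231.294] pointing down, gripper open.
Joint ranges: [-2.94, 2.94], [-0.97, 2.17], [0.19, 2.56], [-1.23, 4.37], [0.02, 3.11], [-2.88, 2.88]. Speed limits (rad/s): [2.39, 2.39, 3.01, 3.14, 3.14, 3.14].

### API

Orientations are given as a unit quaternion [w, x, y, z].
In Python, from rig import sense, optics, ctrl gives the robot as it stands.
- The arm moves only by the tool play_rows, never from a script. Its argument "plan" is a list of rows, each a list of 7 numbers: the shift along the world's x, y, z in mm, then the turn, a rotation vector about the world's x, y, z in rad, then the opening, from -1 (shut) to 1 (fully open), so that 0 is half open. A call has 1 to 5 rows; each row shifts and turns the pose as measured when the row begins; what a row does not reach is not made up. A row lasts 1/12 s, in which the tool goes at most 41.7 mm and 7.16 degrees, less where a joint would pass 70% of its speed; a pose out of reach is approached as far as the arm can. A call is refused whole if a number of a shift passes 41.7 or a number of a turn 0.125, either way. A call with a gripper value outside its range is refused whole. The fingers move at their own pace and stop on an object; "grip_force" is the grip in N (left out, the last holds). Time passes only in rows, so rows that do not move let the fingers close. It gives the time, the measured TCP pose, the force and the opening at its end, in the units of the state.
- sense(): the state, without advancing time (a new reading comes with each control period).
- optics.capture(name): name is "scene" or "side" or "wrist"; returns a dict with "img" (400x640x3 uint8, blue, green, red), "fx", "fy", "cx", "cy" (pixels), "world_to_cam" (4x4, takes a point from world to camera coordinates). Camera axes: x right, y up, looking along -z (the intrinsics and any distortion apply to the point x, -y, -z); pixel columns grow to the right and rows downward; lengths in mm; the calibration is good to about 2 mm. A picture is of the moment at which its call begins. There is no depth.
- ctrl.finish_job(): hands the job in, once; it reports no verdict.
The state is a dict: "time_s": time; "joints": joint angles; "dq": joint speeds; "tau": joint torques, N m; "eef_pos": TCP position; "ee_rot": TCP orientation; "force": force on the tool from outside, world axes, zero at the start; "wrist_torque": the same for the moment, N m; "grip_width": opening from 0.0 (shut) to 1.0 (fully open).
Only numpy, scipy, OpenCV 4.12 (cv2) and the standard library are available. Lean on these libraries where they do the work, as an engineer would, in place of code of your own. Each camera call takes 0.05 s, during which the arm holds its last target. There are 200 camera calls.

## Working session

There is one attempt and no reset: what is moved stays moved. The work goes in short steps, Python scripts to look and compute and a tool call to move; the robot and the scene stay as the last step left them, time stands still between calls to the robot, and variables do not carry over. Pictures are saved under pics/ and viewed, about 8 in all and at most 12, crops included, and the job is handed in when it is done.

Besides the shell and the picture viewer there is one more tool, called after "Emit:" in YAML: its name, and indented under it one key for each argument. play_rows: Moves the arm, as the interface text tells. Its arguments: {"type":"object","properties":{"plan":{"type":"array"},"grip_force":{"type":"number"}},"required":["plan"]}

```bash
ls; mkdir -p pics; cat > h.py <<'E'
import numpy as np, cv2
from rig import sense, optics, ctrl
def ray(c,u,v):
    M=np.array(c["world_to_cam"]);R=M[:3,:3];t=M[:3,3]
    d=np.array([(u-c["cx"])/c["fx"],-(v-c["cy"])/c["fy"],-1.0])
    return -R.T@t, R.T@d
def plane(c,u,v,z):
    o,d=ray(c,u,v); return o+d*(z-o[2])/d[2]
def proj(c,p):
    M=np.array(c["world_to_cam"]);q=M[:3,:3]@np.array(p)+M[:3,3]
    return c["cx"]+c["fx"]*q[0]/-q[2], c["cy"]-c["fy"]*q[1]/-q[2]
E
python3 - <<'E'
from h import *
s=sense();print(s)
for n in("scene","side","wrist"):
    c=optics.capture(n);cv2.imwrite(f"pics/{n}0.png",c["img"])
    print(n,{k:v for k,v in c.items() if k not in("img",)})
E
```

```text
pics
{'time_s': 0.0, 'joints': array([-2.23405910e-01,  3.13506925e-01,  1.49844868e+00,  1.58348479e-06,
        1.33100679e+00, -2.23366264e-01]), 'dq': array([-0.00057199,  0.00073349, -0.00129517, -0.0005221 ,  0.0010685 ,
        0.00030972]), 'tau': array([-5.78409599e-04, -4.12261176e+01, -2.59742296e+01, -3.58453699e-04,
        4.11797926e-03, -1.23038126e-05]), 'eef_pos': array([5.24738666e+02, 4.45089001e-02, 2.30701586e+02]), 'ee_rot': array([-5.79936562e-04,  7.07120765e-01,  7.07092465e-01, -3.64309811e-04]), 'force': array([-0.16159006, -0.47803002,  0.29554114]), 'wrist_torque': array([0.0043252 , 0.017532  , 0.03481022]), 'grip_width': 0.9982183189146795}
scene {'fx': 448.83422864432407, 'fy': 448.83422864432407, 'cx': 317.61349618600923, 'cy': 193.04125696288935, 'world_to_cam': array([[ 8.51538816e-01,  5.24275511e-01, -4.10273636e-03,
        -4.96704418e+02],
       [-3.99276363e-01,  6.53544563e-01,  6.43006913e-01,
         1.75340730e+02],
       [ 3.39794099e-01, -5.45907220e-01,  7.65849383e-01,
        -1.34856420e+03],
       [ 0.00000000e+00,  0.00000000e
[... 283 characters left out ...]
 -6.35885540e-01,  7.51557941e-01,
        -1.47338249e+02],
       [-1.98528499e-01,  7.24863270e-01,  6.59666336e-01,
        -1.24284163e+03],
       [ 0.00000000e+00,  0.00000000e+00,  0.00000000e+00,
         1.00000000e+00]])}
wrist {'fx': 332.71034176710714, 'fy': 332.71034176710714, 'cx': 319.3893004135635, 'cy': 198.09325873152423, 'world_to_cam': array([[ 9.99999294e-01,  3.45786645e-04, -1.13706723e-03,
        -5.24558378e+02],
       [-6.38823290e-04,  9.63163899e-01, -2.68914290e-01,
         3.44638853e+01],
       [ 1.00219513e-03,  2.68914826e-01,  9.63163440e-01,
        -3.79441371e+02],
       [ 0.00000000e+00,  0.00000000e+00,  0.00000000e+00,
         1.00000000e+00]])}
```

View pics/scene0.png

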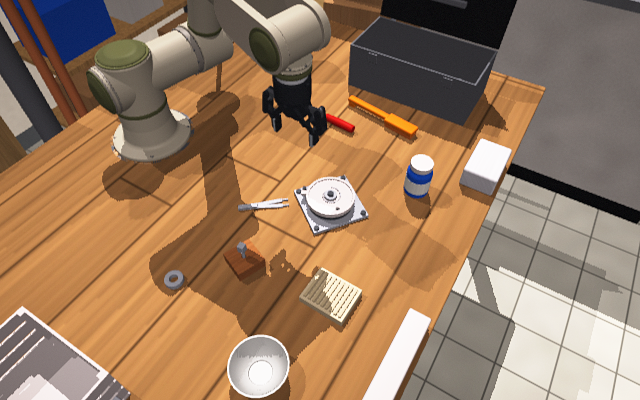

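View pics/wrist0.png

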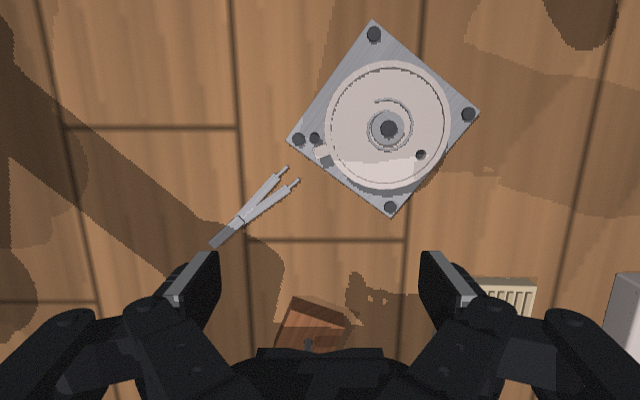

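The wrist view shows the tensioner: axle about (388,129), eye about (420,155), stop post about (314,138). The pin block is at the bottom edge (308,345). In the scene view the pin head is at about (242,245). I'll take zoomed crops of these.

```bash
python3 - <<'E'
from h import *
a=cv2.imread("pics/scene0.png");b=cv2.imread("pics/side0.png");w=cv2.imread("pics/wrist0.png")
c=optics.capture("side")
for p in [(525,-60,30)]: print(proj(c,p))
sc=optics.capture("scene");wr=optics.capture("wrist")
print("axle",plane(wr,388,129,48),"eye",plane(wr,420,155,36),"post",plane(wr,314,138,36))
P=plane(sc,242,245,70);print("pin approx",P); u,v=proj(c,P);print(u,v)
u,v=int(u),int(v)
z=lambda i,x,y,w_,h_,k:cv2.resize(i[y:y+h_,x:x+w_],None,fx=k,fy=k,interpolation=cv2.INTER_CUBIC)
A=z(a,212,225,65,60,6);B=z(b,max(u-32,0),max(v-25,0),65,60,6)
C=z(w,280,10,210,210,2)
print(max(u-32,0),max(v-25,0))
o=np.zeros((600,800,3),np.uint8);
o[:min(360,A.shape[0]),:A.shape[1]]=A[:360];o[:B.shape[0],400:400+B.shape[1]]=B
o[360:600,0:320]=cv2.resize(b,(320,240)) 
cv2.imwrite("pics/pin0.png",o)
E
```

```text
(np.float64(348.7156036755266), np.float64(194.48439746101204))
axle [590.86177042  46.9323909   48.        ] eye [627.33570412  20.13592858  36.        ] post [519.39919412  37.21347411  36.        ]
pin approx [ 509.7964276  -204.61666607   70.        ]
366.2202662872767 152.39388169545373
334 127
```

View pics/pin0.png

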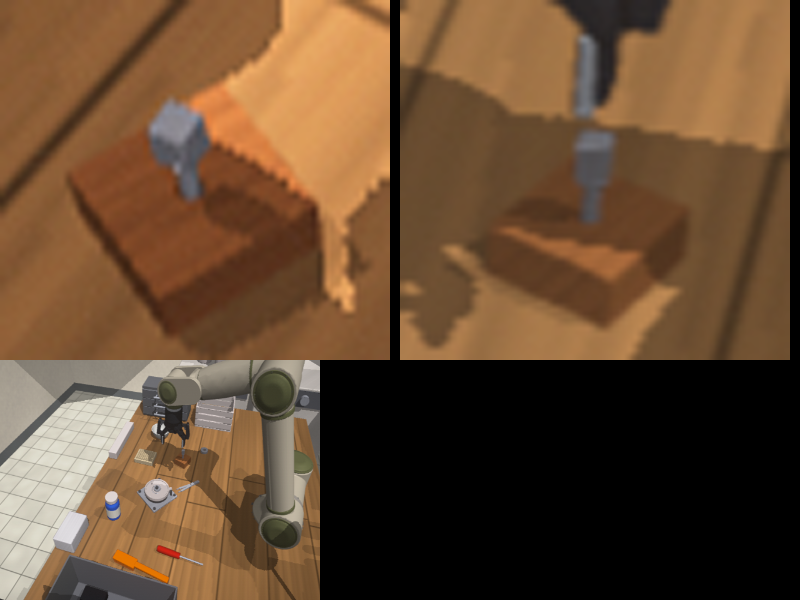

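Emit:
play_rows:
  plan:
    - [-3,-35,-5,0,0,0,1]
    - [-3,-35,-5,0,0,0,1]
    - [-3,-35,-5,0,0,0,1]
    - [-3,-35,-5,0,0,0,1]
    - [0,0,0,0,0,0,1]

```text
time_s: 0.72
eef_pos: [512.0, -143.5, 210.4]
ee_rot: [0.0, 0.705, 0.709, 0.0]
force: [-0.5, 0.4, -0.2]
grip_width: 0.998
```

```bash
python3 - <<'E'
from h import *
from scipy.optimize import least_squares
sc=optics.capture("scene");sd=optics.capture("side");wr=optics.capture("wrist")
print(sense()["eef_pos"],sense()["force"])
o=[ray(sc,242,244.5),ray(sd,366.5,150.3)]
A=[];b=[]
for p,d in o:
    d=d/np.linalg.norm(d);Q=np.eye(3)-np.outer(d,d);A.append(Q);b.append(Q@p)
X=np.linalg.lstsq(np.vstack(A),np.hstack(b),rcond=None)[0]
print("head top tri",X,"plane",plane(sc,242,244.5,76),plane(sd,366.5,150.3,76))
u,v=proj(wr,X);print(u,v);u,v=int(u),int(v)
im=wr["img"];cv2.imwrite("pics/wrist1.png",im)
x0=min(max(u-100,0),440);y0=min(max(v-75,0),250);print(x0,y0)
cv2.imwrite("pics/wrist1z.png",cv2.resize(im[y0:y0+150,x0:x0+200],None,fx=4,fy=4,interpolation=cv2.INTER_CUBIC))
E
```

```text
[ 512.80879231 -138.71623139  211.53611672] [ 0.4166333   0.10717259 -1.19371925]
head top tri [ 510.7168936  -206.31802823   75.51289145] plane [ 512.09885927 -206.28820585   76.        ] [ 509.71724942 -206.48850539   76.        ]
316.4040336829729 258.7761488373267
216 183
```

View pics/wrist1z.png

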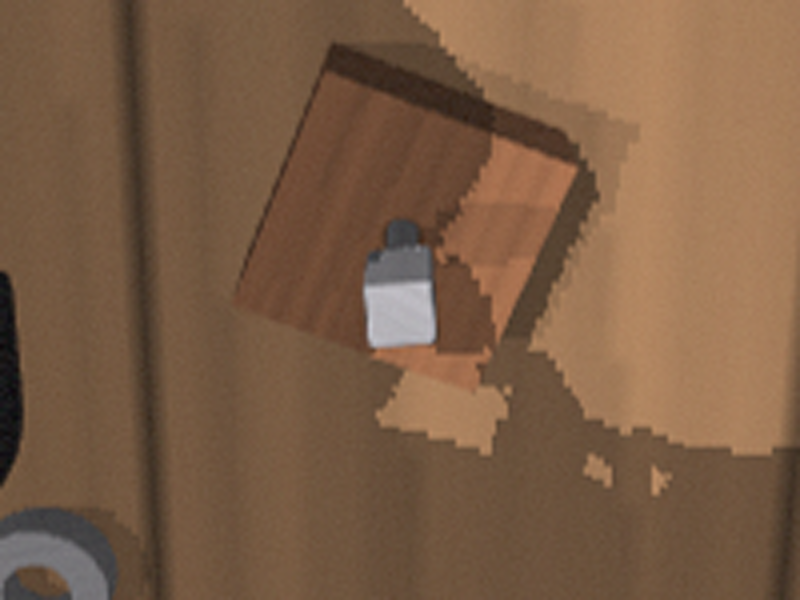

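Pin head top is at wrist pixel about (316,261), with its flats turned about +0.1 rad. I'll compute the grasp target.

```bash
python3 - <<'E'
from h import *
wr=optics.capture("wrist")
c=[(364,285),(433,278),(435,343),(371,348)]
P=np.array([plane(wr,u/4+215.6,v/4+182.6,76) for u,v in c]);print(P)
e=P[1]-P[0];f=P[2]-P[3];g=P[0]-P[3];h=P[1]-P[2]
print(P.mean(0),[np.arctan2(a[1],a[0]) for a in(e,f)],[np.arctan2(-a[0],a[1]) for a in(g,h)])
print([np.linalg.norm(a) for a in(e,f,g,h)])
s=sense();print(s["eef_pos"],s["ee_rot"],s["joints"])
E
```

```text
[[ 502.14201251 -200.3789283    76.        ]
 [ 517.86226552 -198.49806123   76.        ]
 [ 518.5500283  -214.82490334   76.        ]
 [ 503.76004173 -216.23473475   76.        ]]
[ 510.57858701 -207.4841569    76.        ] [np.float64(0.11908004238302784), np.float64(0.09503621696201095)] [np.float64(0.10169445595401615), np.float64(0.04209977659493917)]
[np.float64(15.8323723953688), np.float64(14.85702956445776), np.float64(15.938149718599195), np.float64(16.341321579151092)]
[ 512.99651618 -138.11298847  211.72873234] [5.25351327e-04 7.03189584e-01 7.11001056e-01 1.27702202e-03] [-0.48474465  0.34102389  1.51129388  0.00222675  1.28752739 -0.49641231]
```

Emit:
play_rows:
  plan:
    - [-1,-25,-15,0,0,0.04,1]
    - [-1,-25,-25,0,0,0.04,1]
    - [-1,-19,-30,0,0,0,1]
    - [0,0,-20,0,0,0,1]
    - [0,0,0,0,0,0,1]

```text
time_s: 1.33
eef_pos: [512.7, -203.5, 122.0]
ee_rot: [0.004, 0.669, 0.744, 0.003]
force: [0.7, 1.0, -0.7]
grip_width: 1.004
```

Emit:
play_rows:
  plan:
    - [0,0,0,0,0,0,1]
    - [0,0,0,0,0,0,1]

```text
time_s: 1.5
eef_pos: [513.4, -201.7, 123.1]
ee_rot: [0.004, 0.668, 0.744, 0.003]
force: [0.3, 0.4, 0.1]
grip_width: 1.002
```

```bash
python3 - <<'E'
from h import *
s=sense();q=s["ee_rot"];print(s["eef_pos"],q,2*np.arctan2(q[2],q[1])-np.pi/2,s["force"])
w=optics.capture("wrist");cv2.imwrite("pics/wrist2.png",w["img"]);print(proj(w,[510.5,-207,76]))
E
```

```text
[ 513.40613194 -201.69614197  123.08360439] [0.00422203 0.66778429 0.74433767 0.00278186] 0.10831715494247551 [0.25143709 0.39816188 0.08993134]
(np.float64(312.7034109857642), np.float64(230.65669104358102))
```

View pics/wrist2.png

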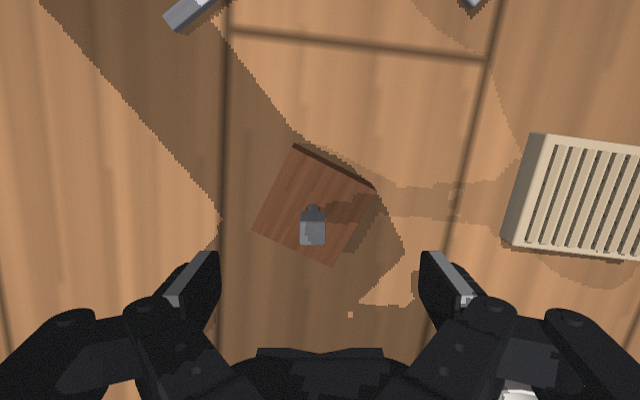

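Emit:
play_rows:
  plan:
    - [-3,-5,-15,0,0.01,-0.01,1]
    - [0,0,-25,0,0,0,1]
    - [0,0,-20,0,0,0,1]
    - [0,0,-10,0,0,0,1]
    - [0,0,0,0,0,0,1]

```text
time_s: 1.97
eef_pos: [512.9, -206.9, 54.6]
ee_rot: [0.006, 0.671, 0.742, -0.0]
force: [-0.1, 0.2, -0.6]
grip_width: 0.999
```

Emit:
play_rows:
  plan:
    - [0,0,0,0,0,0,1]

```text
time_s: 2.05
eef_pos: [513.0, -206.9, 54.7]
ee_rot: [0.006, 0.671, 0.742, -0.001]
force: [0.1, -0.0, 0.2]
grip_width: 0.996
```

Emit:
play_rows:
  plan:
    - [-3,0,-9,0.01,0.01,0,1]
    - [0,0,0,0,0,0,1]
    - [0,0,0,0,0,0,1]

```text
time_s: 2.3
eef_pos: [510.8, -207.5, 47.1]
ee_rot: [-0.0, 0.671, 0.742, 0.0]
force: [0.6, -0.3, 0.3]
grip_width: 0.999
```

Emit:
play_rows:
  plan:
    - [0,0,0,0,0,0,-0.4]
    - [0,0,0,0,0,0,-0.5]
    - [0,0,0,0,0,0,-0.7]
    - [0,0,0,0,0,0,-1]
    - [0,0,0,0,0,0,-1]
  grip_force: 60

```text
time_s: 2.72
eef_pos: [511.5, -208.1, 48.8]
ee_rot: [0.001, 0.671, 0.742, 0.0]
force: [1.4, -0.1, 0.3]
grip_width: 0.296
```

Emit:
play_rows:
  plan:
    - [0,0,0,0,0,0,-1]
    - [0,0,0,0,0,0,-1]
    - [0,0,0,0,0,0,-1]
    - [0,0,0,0,0,0,-1]
    - [0,0,0,0,0,0,-1]

```text
time_s: 3.13
eef_pos: [511.3, -208.2, 49.0]
ee_rot: [0.001, 0.671, 0.742, -0.0]
force: [-1.0, -0.6, -0.5]
grip_width: 0.171
```

```bash
python3 - <<'E'
from h import *
s=sense();print(s)
E
```

```text
{'time_s': 3.1333, 'joints': array([-5.98740737e-01,  5.78089660e-01,  1.61888996e+00, -5.10858423e-04,
        9.42206556e-01, -6.98656031e-01]), 'dq': array([-5.64891711e-05, -1.66024767e-03, -1.01838326e-03, -8.92372304e-04,
        1.45566016e-04,  9.54686865e-04]), 'tau': array([ 2.02006157e-01, -4.74583304e+01, -2.07047689e+01,  9.68424487e-02,
       -1.20966104e-01, -4.98911886e-04]), 'eef_pos': array([ 511.27691698, -208.1755144 ,   49.02505351]), 'ee_rot': array([ 1.22019463e-03,  6.70802182e-01,  7.41635316e-01, -4.08865076e-05]), 'force': array([-0.9948094 , -0.55685124, -0.5009705 ]), 'wrist_torque': array([-0.03973864,  0.13140492, -0.03111444]), 'grip_width': 0.17078059461109216}
```

Emit:
play_rows:
  plan:
    - [0,0,8,0,0,0,-1]
    - [0,0,16,0,0,0,-1]
    - [0,0,22,0,0,0,-1]
    - [0,0,22,0,0,0,-1]
    - [0,0,0,0,0,0,-1]

```text
time_s: 3.55
eef_pos: [510.9, -207.7, 120.5]
ee_rot: [0.0, 0.671, 0.742, 0.0]
force: [0.8, -0.4, -0.1]
grip_width: 0.172
```

Emit:
play_rows:
  plan:
    - [10,25,0,0,0,0,-1]
    - [20,35,0,0,0,0,-1]
    - [20,35,0,0,0,0,-1]
    - [20,35,0,0,0,0,-1]
    - [15,30,0,0,0,0,-1]

```text
time_s: 3.97
eef_pos: [596.9, -47.5, 122.5]
ee_rot: [0.003, 0.675, 0.738, 0.0]
force: [-0.1, 0.0, -1.7]
grip_width: 0.178
```

Emit:
play_rows:
  plan:
    - [10,15,0,0,0,0,-1]
    - [0,0,0,0,0,0,-1]
    - [0,0,0,0,0,0,-1]

```text
time_s: 4.22
eef_pos: [608.6, -24.8, 121.4]
ee_rot: [0.002, 0.672, 0.74, 0.001]
force: [-0.1, -0.2, -0.3]
grip_width: 0.171
```

```bash
python3 - <<'E'
from h import *
s=sense();print(s["eef_pos"],s["ee_rot"],s["force"],s["grip_width"])
w=optics.capture("wrist");im=w["img"];cv2.imwrite("pics/wrist3.png",im);print(proj(w,[627.3,20,36]),proj(w,[591,47,48]))
cv2.imwrite("pics/wrist3z.png",cv2.resize(im[100:400,120:520],(800,600),interpolation=cv2.INTER_CUBIC))
E
```

```text
[608.57571163 -24.78398463 121.42905093] [1.93474532e-03 6.72076533e-01 7.40478915e-01 6.06400992e-04] [-0.11786977 -0.24317666 -0.27434161] 0.17138774227536946
(np.float64(352.39510534375734), np.float64(144.80565303674678)) (np.float64(301.8833106094271), np.float64(98.03824022534113))
```

View pics/wrist3.png

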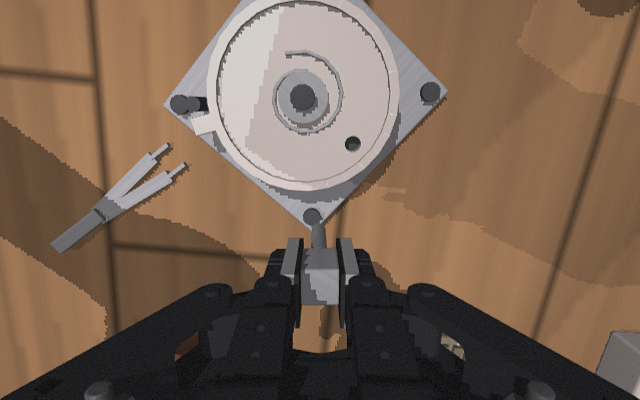

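Eye is at (352,144), as predicted (352.4,144.8). The pin hangs with its tip near (318,222), held in the jaws. I'll zoom both for an accurate offset.

```bash
python3 - <<'E'
from h import *
w=optics.capture("wrist");s=sense();p=s["eef_pos"];im=w["img"]
print(p,"pred tip",proj(w,[p[0],p[1],p[2]-43]),"head low",proj(w,[p[0],p[1],p[2]+5]))
g=cv2.cvtColor(im,cv2.COLOR_BGR2GRAY)
r=g[132:158,340:366];m=(r<130).astype(np.uint8)
n,l,st,ce=cv2.connectedComponentsWithStats(m);i=1+st[1:,4].argmax();print(st[i],ce[i]+[340,132])
u,v=ce[i]+[340,132];print("eye",plane(w,u,v,36))
# rim circle / bolt
A=cv2.resize(im[125:165,330:380],(500,400),interpolation=cv2.INTER_CUBIC)
B=cv2.resize(im[200:260,300:340],(300,450),interpolation=cv2.INTER_CUBIC)
o=np.zeros((450,800,3),np.uint8);o[:400,:500]=A;o[:,500:]=B
cv2.imwrite("pics/z4.png",o)
E
```

```text
[608.24644185 -25.88973452 121.59253636] pred tip (np.float64(318.5359161287542), np.float64(226.74107543457393)) head low (np.float64(318.6377415995904), np.float64(263.94542738289715))
[  5   4  16  15 197] [352.59898477 142.92893401]
eye [627.13357984  20.95617114  36.        ]
```

View pics/z4.png

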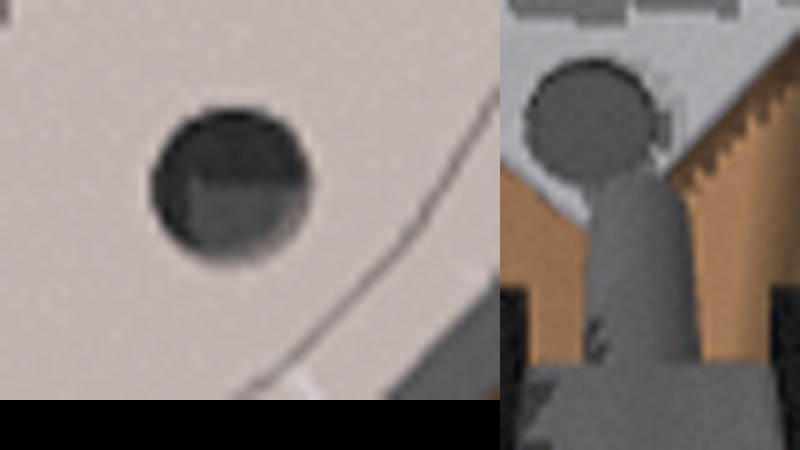

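Emit:
play_rows:
  plan:
    - [8,20,-5,0,0,0,-1]
    - [8,20,-10,0,0,0,-1]
    - [3,6,-10,0,0,0,-1]
    - [0,0,-6,0,0,0,-1]
    - [0,0,0,0,0,0,-1]

```text
time_s: 4.73
eef_pos: [626.3, 14.3, 89.5]
ee_rot: [0.002, 0.676, 0.737, 0.0]
force: [1.0, -0.1, -1.0]
grip_width: 0.174
```

Emit:
play_rows:
  plan:
    - [0,0,0,0,0,0,-1]
    - [0,0,0,0,0,0,-1]

```text
time_s: 4.9
eef_pos: [625.6, 12.0, 89.3]
ee_rot: [0.002, 0.677, 0.736, -0.0]
force: [-0.2, -1.2, -0.5]
grip_width: 0.176
```

```bash
cat > look.py <<'E'
from h import *
import sys
s=sense();p=s["eef_pos"];print(p,s["ee_rot"],s["force"],s["wrist_torque"],s["grip_width"])
o=np.zeros((450,800,3),np.uint8)
E=[float(a) for a in sys.argv[2:5]]
for i,n in enumerate(("scene","side")):
    c=optics.capture(n);u,v=proj(c,E);a,b=int(u)-25,int(v)-28
    k=8;o[:,400*i:400*i+400]=cv2.resize(c["img"][b:b+56,a:a+50],(400,450),interpolation=cv2.INTER_CUBIC)
    print(n,a,b,"E",u,v,"tip",proj(c,[p[0],p[1],p[2]-43]))
cv2.imwrite(sys.argv[1],o)
E
python3 look.py pics/z5.png 627.1 20.9 36
```

```text
[625.57803612  11.95537284  89.26562696] [ 1.96489368e-03  6.76529854e-01  7.36412444e-01 -4.56022266e-04] [-0.22219504 -1.24006842 -0.45039926] [-0.00394598 -0.01183535  0.04576423] 0.17555100261114903
scene 311 180 E 336.9031631502853 208.37433137855982 tip (np.float64(334.67252826173643), np.float64(207.99116370561347))
side 278 177 E 303.332566114393 205.58548280095437 tip (np.float64(304.8047095715606), np.float64(200.5313793414589))
```

View pics/z5.png

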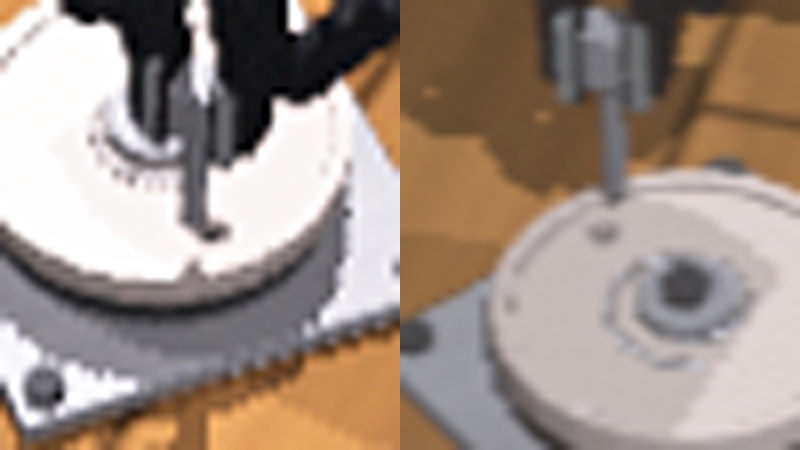

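Both views confirm eye and tip within about 1 px of predictions. I still need (+1.6,+8.6) mm.

Emit:
play_rows:
  plan:
    - [1.6,8.6,0,0,0,0,-1]
    - [0,0,0,0,0,0,-1]
    - [0,0,0,0,0,0,-1]

```text
time_s: 5.25
eef_pos: [627.9, 20.6, 90.8]
ee_rot: [0.003, 0.677, 0.736, 0.0]
force: [0.2, -0.4, -0.3]
grip_width: 0.173
```

Emit:
play_rows:
  plan:
    - [-0.7,0,-6,0,0.003,0,-1]
    - [0,0,-5,0,0,0,-1]
    - [0,0,-3,0,0,0,-1]
    - [0,0,0,0,0,0,-1]

```text
time_s: 5.58
eef_pos: [627.1, 21.0, 75.5]
ee_rot: [0.002, 0.677, 0.736, -0.001]
force: [-0.1, -0.4, -0.6]
grip_width: 0.172
```

Emit:
play_rows:
  plan:
    - [0,0,0,0,0,0,-1]
    - [0,0,0,0,0,0,-1]

```text
time_s: 5.75
eef_pos: [626.8, 20.9, 74.9]
ee_rot: [0.002, 0.677, 0.736, -0.001]
force: [-0.4, -1.0, -0.2]
grip_width: 0.176
```

Emit:
play_rows:
  plan:
    - [0,0,-3,0,0,0,-1]
    - [0,0,0,0,0,0,-1]

```text
time_s: 5.92
eef_pos: [627.0, 20.8, 71.8]
ee_rot: [0.002, 0.677, 0.736, -0.001]
force: [-0.6, 0.3, -1.0]
grip_width: 0.174
```

Emit:
play_rows:
  plan:
    - [0,0,-1.5,0,0,0,-1]
    - [0,0,0,0,0,0,-1]

```text
time_s: 6.08
eef_pos: [627.0, 20.8, 70.2]
ee_rot: [0.002, 0.677, 0.736, -0.001]
force: [-0.1, 0.1, -0.6]
grip_width: 0.175
```

Emit:
play_rows:
  plan:
    - [0,0,-0.8,0,0,0,-1]
    - [0,0,0,0,0,0,-1]
  grip_force: 90

```text
time_s: 6.25
eef_pos: [627.1, 20.8, 69.4]
ee_rot: [0.002, 0.677, 0.736, -0.001]
force: [-0.6, 0.4, -0.5]
grip_width: 0.172
```

Emit:
play_rows:
  plan:
    - [0,0,-0.8,0,0,0,-1]
    - [0,0,0,0,0,0,-1]

```text
time_s: 6.42
eef_pos: [627.3, 20.7, 69.1]
ee_rot: [0.002, 0.677, 0.736, -0.001]
force: [-0.0, 0.4, -0.3]
grip_width: 0.166
```

Emit:
play_rows:
  plan:
    - [0,0,-0.8,0,0,0,-1]
    - [0,0,0,0,0,0,-1]

```text
time_s: 6.58
eef_pos: [627.5, 20.7, 69.1]
ee_rot: [0.003, 0.677, 0.736, -0.0]
force: [-0.7, -0.2, 0.6]
grip_width: 0.172
```

Emit:
play_rows:
  plan:
    - [0,0,-0.6,0,0,0,-1]
    - [0,0,0,0,0,0,-1]

```text
time_s: 6.75
eef_pos: [627.6, 20.7, 69.0]
ee_rot: [0.003, 0.677, 0.736, -0.0]
force: [-1.7, 0.0, 3.1]
grip_width: 0.167
```

Emit:
play_rows:
  plan:
    - [2.4,5.3,1.0,0,0.003,0,-1]
    - [2.8,6.2,0,0,0,0,-1]
    - [1.8,6,0,0,0,0,-1]
    - [0,0,0,0,0,0,-1]

```text
time_s: 7.08
eef_pos: [634.9, 38.1, 69.2]
ee_rot: [0.002, 0.677, 0.736, -0.003]
force: [-0.1, -2.7, 0.7]
grip_width: 0.164
```

Emit:
play_rows:
  plan:
    - [0.6,4,0.3,0,0,0,-1]
    - [0.2,1.5,0,0,0,0,-1]

```text
time_s: 7.25
eef_pos: [635.9, 43.7, 69.1]
ee_rot: [0.002, 0.677, 0.736, -0.004]
force: [-0.6, -3.4, 0.7]
grip_width: 0.169
```

Emit:
play_rows:
  plan:
    - [0,1,-0.5,0,0,0,-1]
    - [0,1,-0.5,0,0,0,-1]
    - [0,1,-0.5,0,0,0,-1]
    - [0,1,-0.5,0,0,0,-1]

```text
time_s: 7.58
eef_pos: [636.5, 45.8, 68.9]
ee_rot: [0.004, 0.676, 0.737, -0.005]
force: [-2.9, -5.9, 4.3]
grip_width: 0.168
```

Emit:
play_rows:
  plan:
    - [-0.3,1.5,-0.5,0.004,0,0,-1]
    - [-0.1,1.5,-0.5,0.004,0,0,-1]
    - [-0.1,1.5,-0.5,0.003,0,0,-1]
    - [-0.1,1.5,-0.5,0,0,0,-1]

```text
time_s: 7.92
eef_pos: [636.6, 48.7, 68.9]
ee_rot: [0.003, 0.676, 0.736, -0.002]
force: [-1.6, -5.8, 3.7]
grip_width: 0.168
```

Emit:
play_rows:
  plan:
    - [-0.5,1.5,-0.5,0.002,0,0,-1]
    - [-0.3,1.5,-0.5,0.002,0,0,-1]
    - [-0.3,1.5,-0.5,0.002,0,0,-1]
    - [-0.3,1.5,-0.5,0,0,0,-1]

```text
time_s: 8.25
eef_pos: [636.3, 51.4, 68.9]
ee_rot: [0.005, 0.677, 0.736, -0.001]
force: [-0.6, -6.0, 2.4]
grip_width: 0.171
```

Emit:
play_rows:
  plan:
    - [-0.5,1.5,-0.5,0.003,0.002,0,-1]
    - [-0.4,1.5,-0.5,0.003,0,0,-1]
    - [-0.4,1.5,-0.5,0.002,0,0,-1]
    - [-0.4,1.5,-0.5,0,0,0,-1]

```text
time_s: 8.58
eef_pos: [636.0, 53.9, 69.0]
ee_rot: [0.005, 0.677, 0.736, 0.001]
force: [-0.8, -7.4, 3.6]
grip_width: 0.166
```

Emit:
play_rows:
  plan:
    - [-0.6,1.5,-0.5,0.002,0.003,0,-1]
    - [-0.5,1.5,-0.5,0.002,0.003,0,-1]
    - [-0.5,1.5,-0.5,0.002,0.002,0,-1]
    - [-0.5,1.5,-0.5,0,0,0,-1]

```text
time_s: 8.92
eef_pos: [635.7, 56.5, 69.0]
ee_rot: [0.004, 0.677, 0.736, -0.0]
force: [-0.9, -6.7, 2.8]
grip_width: 0.166
```

Emit:
play_rows:
  plan:
    - [-0.8,1.5,-0.5,0.002,0.002,0,-1]
    - [-0.7,1.5,-0.5,0.002,0.002,0,-1]
    - [-0.6,1.5,-0.5,0.002,0.002,0,-1]
    - [-0.6,1.5,-0.5,0,0,0,-1]

```text
time_s: 9.25
eef_pos: [635.2, 59.0, 69.0]
ee_rot: [0.004, 0.677, 0.736, -0.0]
force: [-0.9, -7.7, 2.8]
grip_width: 0.167
```

Emit:
play_rows:
  plan:
    - [-1.1,1.5,-0.5,0.002,0.002,0,-1]
    - [-0.9,1.5,-0.5,0.002,0.002,0,-1]
    - [-0.8,1.5,-0.5,0.002,0.002,0,-1]
    - [-0.8,1.5,-0.5,0,0,0,-1]

```text
time_s: 9.58
eef_pos: [634.3, 61.5, 69.0]
ee_rot: [0.004, 0.677, 0.736, 0.001]
force: [0.6, -7.7, 2.2]
grip_width: 0.166
```

Emit:
play_rows:
  plan:
    - [-1.2,1.5,-0.6,0.002,0.002,0,-1]
    - [-1,1.5,-0.6,0.002,0.002,0,-1]
    - [-1,1.5,-0.6,0.002,0.002,0,-1]
    - [-0.9,1.5,-0.6,0,0,0,-1]

```text
time_s: 9.92
eef_pos: [633.4, 64.0, 69.0]
ee_rot: [0.006, 0.678, 0.735, 0.002]
force: [0.5, -7.5, 3.1]
grip_width: 0.167
```

Emit:
play_rows:
  plan:
    - [-1.3,1.5,-0.6,0.003,0.005,0,-1]
    - [-1.1,1.5,-0.6,0.002,0.005,0,-1]
    - [-1.1,1.5,-0.6,0.002,0.004,0,-1]
    - [-1,1.5,-0.6,0,0,0,-1]

```text
time_s: 10.25
eef_pos: [632.4, 66.5, 69.0]
ee_rot: [0.004, 0.678, 0.735, 0.001]
force: [1.2, -7.0, 1.7]
grip_width: 0.166
```

Emit:
play_rows:
  plan:
    - [-0.5,0.6,-1.8,0.002,0.002,0,-1]
    - [-0.5,0.8,-1.8,0,0,0,-1]

```text
time_s: 10.42
eef_pos: [633.0, 66.5, 68.5]
ee_rot: [0.005, 0.678, 0.735, 0.002]
force: [-5.2, -5.5, 15.1]
grip_width: 0.168
```

Emit:
play_rows:
  plan:
    - [-1.6,1.5,-1,0.002,0.003,0,-1]
    - [-1.3,1.5,-1.1,0.002,0.003,0,-1]
    - [-1.3,1.5,-1.1,0.002,0.003,0,-1]

```text
time_s: 10.67
eef_pos: [632.1, 67.8, 68.8]
ee_rot: [0.006, 0.678, 0.735, 0.003]
force: [0.8, -8.0, 4.3]
grip_width: 0.169
```

Emit:
play_rows:
  plan:
    - [-1.6,1.5,-1.3,0.002,0.005,0,-1]
    - [-1.4,1.5,-1.3,0.002,0.004,0,-1]
    - [-1.4,1.5,-1.3,0.002,0.003,0,-1]

```text
time_s: 10.92
eef_pos: [631.7, 68.7, 68.6]
ee_rot: [0.006, 0.678, 0.735, 0.003]
force: [1.1, -7.8, 5.8]
grip_width: 0.167
```

Emit:
play_rows:
  plan:
    - [-2,2.2,-1.3,0.002,0.004,0,-1]
    - [-1.8,2.2,-1.3,0.002,0.004,0,-1]
    - [-1.8,2.2,-1.3,0.002,0.003,0,-1]

```text
time_s: 11.17
eef_pos: [629.5, 72.7, 67.5]
ee_rot: [0.005, 0.679, 0.734, 0.003]
force: [2.0, -5.5, 2.5]
grip_width: 0.169
```

Emit:
play_rows:
  plan:
    - [-0.2,0.5,-1.5,0,0.002,0,-1]
    - [-0.2,0.5,-1.5,0,0.002,0,-1]

```text
time_s: 11.33
eef_pos: [630.4, 72.6, 65.8]
ee_rot: [0.006, 0.679, 0.734, 0.003]
force: [-0.3, -6.4, 2.5]
grip_width: 0.165
```

Emit:
play_rows:
  plan:
    - [-0.3,0.4,-1.8,0.001,0.005,0,-1]
    - [-0.2,0.4,-1.8,0.001,0.005,0,-1]
    - [-0.2,0.4,-1.8,0,0.003,0,-1]

```text
time_s: 11.58
eef_pos: [631.2, 71.8, 62.0]
ee_rot: [0.003, 0.679, 0.734, -0.001]
force: [-1.1, -6.2, 2.8]
grip_width: 0.172
```

Emit:
play_rows:
  plan:
    - [0,0.3,-2,0,0,0,-1]
    - [0,0.3,-2,0,0,0,-1]
    - [0,0.3,-2,0,0,0,-1]

```text
time_s: 11.83
eef_pos: [631.3, 71.4, 57.0]
ee_rot: [0.003, 0.679, 0.734, -0.002]
force: [-2.3, -4.7, 4.6]
grip_width: 0.168
```

Emit:
play_rows:
  plan:
    - [0,0.2,-1.8,0,0,0,-1]
    - [0,0.2,-1.5,0,0,0,-1]
    - [0,0.2,-1,0,0,0,-1]

```text
time_s: 12.08
eef_pos: [631.2, 71.3, 53.5]
ee_rot: [0.004, 0.679, 0.734, -0.002]
force: [-2.6, -4.2, 4.2]
grip_width: 0.165
```

Emit:
play_rows:
  plan:
    - [0,0,-0.8,0,0,0,-1]
    - [0,0,-0.8,0,0,0,-1]

```text
time_s: 12.25
eef_pos: [631.3, 71.2, 52.9]
ee_rot: [0.004, 0.679, 0.734, -0.002]
force: [-4.6, -4.2, 11.9]
grip_width: 0.167
```

Emit:
play_rows:
  plan:
    - [0,0,-0.8,0,0,0,-1]
    - [0,0,-0.8,0,0,0,-1]

```text
time_s: 12.42
eef_pos: [631.3, 71.2, 52.9]
ee_rot: [0.004, 0.679, 0.734, -0.002]
force: [-5.1, -3.9, 8.5]
grip_width: 0.167
```

Emit:
play_rows:
  plan:
    - [-0.3,-0.5,0.2,0,0,0,-1]
    - [-0.3,-0.5,0.1,0,0,0,-1]
    - [0,0,0,0,0,0,-1]

```text
time_s: 12.67
eef_pos: [631.0, 70.9, 53.1]
ee_rot: [0.004, 0.68, 0.734, -0.001]
force: [-0.2, -3.3, 2.0]
grip_width: 0.17
```

Emit:
play_rows:
  plan:
    - [0,0,0,0,0,0,-1]
    - [0,0,0,0,0,0,-1]
  grip_force: 20

```text
time_s: 12.83
eef_pos: [631.0, 70.9, 53.2]
ee_rot: [0.004, 0.68, 0.734, -0.001]
force: [-1.0, -2.8, 1.5]
grip_width: 0.172
```

Emit:
play_rows:
  plan:
    - [0,0,0,0,0,0,-0.5]
    - [0,0,0,0,0,0,-0.2]
    - [0,0,0,0,0,0,0]
    - [0,0,0,0,0,0,0]
    - [0,0,0,0,0,0,0]

```text
time_s: 13.25
eef_pos: [630.7, 72.6, 52.3]
ee_rot: [0.003, 0.679, 0.734, -0.0]
force: [-0.4, -0.5, 0.7]
grip_width: 0.5
```

```bash
python3 look.py pics/z6.png 631 71 60
```

```text
[630.747115    72.63039304  52.28129493] [ 2.65865803e-03  6.79472403e-01  7.33696248e-01 -2.87865156e-05] [-0.36918395 -0.4813126   0.74889651] [-0.03677489 -0.00784717 -0.04864325] 0.4997206011729482
scene 323 161 E 348.5167679580948 189.70399262662013 tip (np.float64(347.7881503936082), np.float64(201.91443272421745))
side 270 183 E 295.6530560298083 211.20861189599006 tip (np.float64(296.2799288135258), np.float64(226.15571297404682))
```

View pics/z6.png

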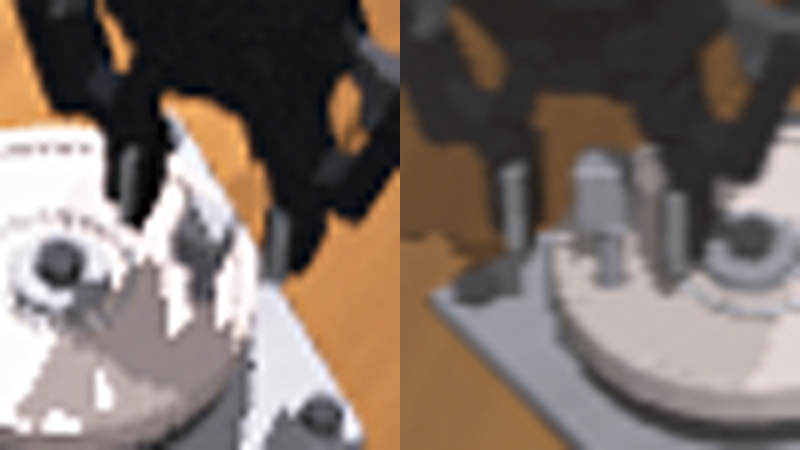

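The pin stands in the wound wheel and the jaws are clear of it on both sides. I'll retreat straight up.

Emit:
play_rows:
  plan:
    - [0,0,8,0,0,0,0]
    - [0,0,20,0,0,0,0]
    - [0,0,30,0,0,0,0]
    - [0,0,35,0,0,0,0]
    - [0,0,35,0,0,0,0]

```text
time_s: 13.77
eef_pos: [626.2, 72.8, 178.5]
ee_rot: [-0.004, 0.68, 0.734, -0.005]
force: [1.0, -0.7, -0.5]
grip_width: 0.502
```

Emit:
play_rows:
  plan:
    - [0,-25,20,0,0,0,0]
    - [0,-30,0,0,0,0,0]
    - [0,-30,0,0,0,0,0]
    - [0,0,0,0,0,0,0]
    - [0,0,0,0,0,0,0]

```text
time_s: 14.18
eef_pos: [628.4, -14.3, 214.0]
ee_rot: [0.005, 0.679, 0.735, 0.001]
force: [0.5, 0.9, 1.3]
grip_width: 0.501
```

```bash
python3 - <<'E'
from h import *
sc=optics.capture("scene");sd=optics.capture("side");w=optics.capture("wrist")
print(sense()["eef_pos"],sense()["time_s"])
o=np.zeros((560,800,3),np.uint8)
for i,c in enumerate((sc,sd)):
    u,v=proj(c,[600,55,40]);a,b=int(u)-50,int(v)-40
    o[:320,400*i:400*i+400]=cv2.resize(c["img"][b:b+80,a:a+100],(400,320),interpolation=cv2.INTER_CUBIC)
    print(a,b,"head top if home",proj(c,[631,71,80]),"if riding",proj(c,[631,71,96]))
o[320:560,:384]=cv2.resize(w["img"],(384,240));o[320:560,400:784]=cv2.resize(sc["img"],(384,240))
cv2.imwrite("pics/end.png",o)
E
```

```text
[628.34115512 -12.9195     213.12713679] 14.3333
284 154 head top if home (np.float64(348.90944352537457), np.float64(184.4656440674756)) if riding (np.float64(349.2314620007128), np.float64(180.16987127979957))
259 175 head top if home (np.float64(295.3557078496784), np.float64(205.28079227841943)) if riding (np.float64(295.1133219670746), np.float64(200.4486800075689))
```

View pics/end.png

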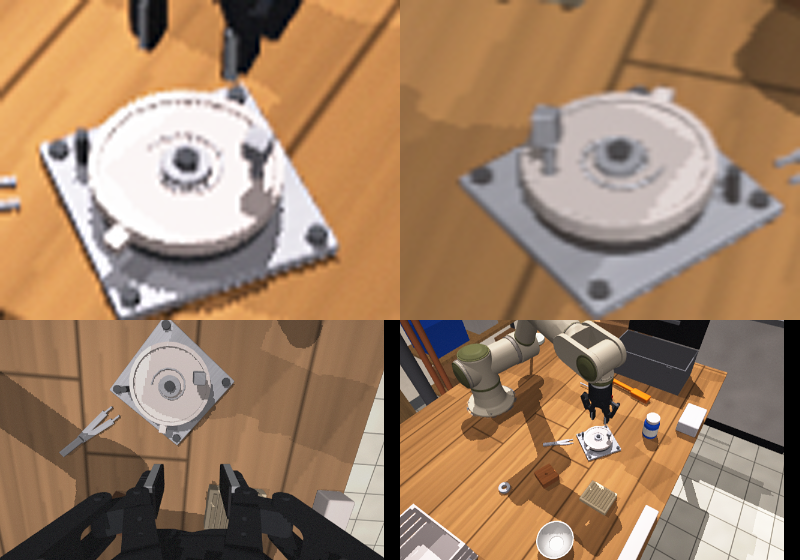

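```bash
python3 - <<'E'
from h import *
sc=optics.capture("scene");sd=optics.capture("side");w=optics.capture("wrist")
A=[];b=[]
for c,(u,v) in ((sc,(348.5,188.5)),(sd,(295.4,202.3))):
    p,d=ray(c,u,v);d/=np.linalg.norm(d);Q=np.eye(3)-np.outer(d,d);A.append(Q);b.append(Q@p)
print(np.linalg.lstsq(np.vstack(A),np.hstack(b),rcond=None)[0])
u,v=map(int,proj(w,[631,71,70]));print(u,v)
o=np.zeros((480,800,3),np.uint8)
o[:,:400]=cv2.resize(sd["img"][190:238,275:315],(400,480),interpolation=cv2.INTER_CUBIC)
a=w["img"][v-30:v+30,u-25:u+25];o[:,400:]=cv2.resize(a,(400,480),interpolation=cv2.INTER_CUBIC)
print("wrist crop",u-25,v-30)
for n,c in(("side",sd),("wrist",w)):
  print(n,[np.round(proj(c,[631,69,z]),1) for z in(80,58,36)])
cv2.imwrite("pics/end2.png",o)
E
```

```text
[635.39380974  59.59138439  78.85611384]
329 86
wrist crop 304 56
side [array([295.6, 204.8]), array([295.9, 211.3]), array([296.2, 217.6])]
wrist [array([330.2,  88.3]), array([329.2,  89.4]), array([328.4,  90.3])]
```

View pics/end2.png

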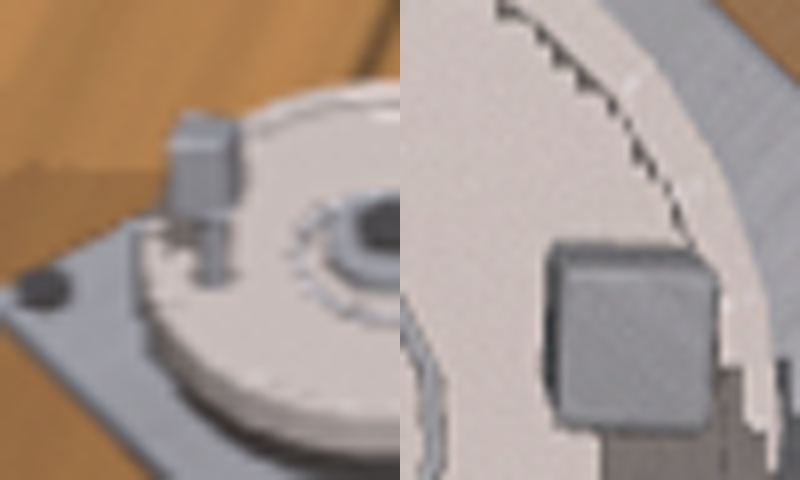

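```bash
python3 -c "
from h import *
cv2.imwrite('pics/sA.png',optics.capture('side')['img'])"
```

Emit:
play_rows:
  plan:
    - [0,0,0,0,0,0,0]
    - [0,0,0,0,0,0,0]
    - [0,0,0,0,0,0,0]
    - [0,0,0,0,0,0,0]
    - [0,0,0,0,0,0,0]

```text
time_s: 14.95
eef_pos: [628.2, -11.2, 212.3]
ee_rot: [0.003, 0.677, 0.736, 0.0]
force: [0.2, 0.7, 0.3]
grip_width: 0.501
```

Emit:
play_rows:
  plan:
    - [0,0,0,0,0,0,0]
    - [0,0,0,0,0,0,0]
    - [0,0,0,0,0,0,0]
    - [0,0,0,0,0,0,0]
    - [0,0,0,0,0,0,0]

```text
time_s: 15.37
eef_pos: [628.2, -11.2, 212.2]
ee_rot: [0.003, 0.677, 0.736, 0.0]
force: [0.3, -0.1, 0.8]
grip_width: 0.496
```

```bash
python3 -c "
from h import *
a=cv2.imread('pics/sA.png').astype(np.float32)[185:245,270:350];b=optics.capture('side')['img'].astype(np.float32)[185:245,270:350]
g=lambda i:cv2.cvtColor(i,cv2.COLOR_BGR2GRAY)
print(cv2.phaseCorrelate(g(a)[:45,10:40].copy(),g(b)[:45,10:40].copy()),np.abs(a-b).max(),np.abs(a-b).mean())"
```

```text
((0.03783868891257747, 0.5194812184228077), 1.0086176817505448) 25.0 0.5590278
```

```bash
python3 -c "
from rig import ctrl; print(ctrl.finish_job())"
```

```text
the job is handed in; nothing more can be done
None
```

The locking pin is fully home in the lock hole, the wheel is still wound behind it, and the gripper is clear. I handed the job in at about 15.4 s.

- **What I did:** I took the pin from its block, put it through the eye and wound the wheel anticlockwise. Feeling along the lock disc, I found the lock hole about 1.2 rad anticlockwise of rest. I then let the pin down until it touched bottom, with the tip at about 10 mm, eased the load, opened the jaws and went straight up.
- **Forces:** While feeling, the vertical force was mostly 2–6 N. One deliberate probe reached 15 N, which is firmer than I wanted for "gently". The final press home peaked at about 12 N.
- **Last checks:** The pin head's top is about 79 mm high, against 80 mm when fully home and 96 mm when riding on the disc. Side pictures about a second apart differ only by noise. The phase-correlation step gave a 0.5 px vertical shift, which I take to be an artefact of the odd crop size rather than real movement. The other objects visible in the last overview looked undisturbed by eye; I did not measure them.
- **What disagreed:** After release the pin leaned about 0.1–0.15 rad in its loose hole under the spring. Its head ended up about 10 mm from where I released it, so the wheel settled back slightly, though it did not snap back.

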